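# Load the tilting drill table and hold it at the set angle

## Task

Slip each of the two loose steel collars over the locating pin it fits on the tilting drill table, down flat on the plate, while the table is still lying flat. Then lift the table by its bar handle until its index blade lines up with the pointer clamped on the quadrant, and finish still holding it there, so that I can tighten the lock nut: do not let go. Leave the pointer as it is set and do not disturb the other things on the bench.

Things in the scene. Friction and masses are not known exactly. Their poses are not given: they have to be found in the camera images.
- fixture: Tilting drill table bolted to the bench: grey base 225 (x) x 190 (y) x 15 mm, hinge at its +x end, aluminium plate above it, steel slotted quadrant at its +y side (y = 108 to 116 mm, radius 138 to 168 mm from the hinge axis, up to 160 mm above the bench). Origin: centre of the base's underside; -x points to the handle end.
- flap (a joint): Angle of the tilting plate, rad: 0 lying flat on its rests (the start), growing as the handle end is lifted, stop at 0.72. Free hinge: let go, the plate falls back. Plate 8 mm thick, 180 mm wide, reaching 185 mm from the hinge axis, 0.85 kg with pins and handle; with the collars on, about 6 N at the handle lift it.
- flap_hinge (a point): Middle of the hinge axis, 40 mm above the bench, on the fixture's centre line, 82.5 mm to +x of its origin. The axis is the fixture's y; turning about +y by the joint angle raises the handle end.
- flap_handle (a point): Centre of the handle: round steel bar, 12 mm diameter, 110 mm long, parallel to the hinge, 225 mm from its axis in the plate's middle plane (40 mm above the bench while flat). End posts 55 mm each side join it to the plate's edge; the gap between bar and edge is 34 mm, only bench lies under the bar. Axes: the plate's (at 0 those of the fixture).
- big_pin_foot (a point): Foot of the big pin: its centre on the plate's top face (44 mm above the bench while flat), 85 mm from the hinge axis, 36 mm to +y of the centre line. Bullet-nosed pin, 27 mm diameter, straight for 22 mm, then tapering to 13.5 mm at its top 34 mm above the plate. Local z is along the pin.
- small_pin_foot (a point): Foot of the small pin, likewise: 85 mm from the hinge axis, 52 mm to -y of the centre line. Pin 15.5 mm in diameter, straight for 22 mm, tapering to 7.8 mm at its top, 34 mm above the plate. Local z is along the pin.
- flap_index (a point): Reference point of the plate's index blade (a dark steel blade, 20 mm long, on the plate's +y edge at the handle end, passing just outside the quadrant's rim): 180 mm from the hinge axis, 112 mm to +y of the centre line, in the plate's middle plane.
- marker_index (a point): Reference point of the set pointer: a dark steel clip clamped on the quadrant's rim at the wanted angle (18 to 34 degrees above level), with a 20 mm blade pointing away from the hinge and a 16 mm brass thumbscrew on the same radial line. Also 180 mm from the hinge axis, 112 mm to +y: it coincides with flap_index when the plate is at the set angle.
- marker (a joint): Angle at which the pointer is clamped, in rad, measured like joint flap: the plate is at the wanted angle when both read the same. Stiff; not to be moved.
- big_collar: Loose steel collar (ring): outside 58 mm, bore 30 mm, 24 mm high, about 0.36 kg, lying flat on the bench. Origin: centre of its underside; z along the bore. Fits the big pin.
- small_collar: Loose steel collar (ring): outside 44 mm, bore 18 mm, 24 mm high, about 0.24 kg, lying flat. Origin: centre of its underside; z along the bore. Fits the small pin.
- nut: Bystander: dark steel hexagon nut, 46 mm across flats, 18 mm high, lying flat. Origin under its centre.
- vblock: Bystander: steel V-block 60 x 45 x 42 mm, groove upward along x. Origin under its centre.
- wrench: Bystander: open spanner 200 mm long, lying along its x. Origin under its middle.
- screwdriver: Bystander: screwdriver 200 mm long with a black handle, lying along its x. Origin under its middle.
- brush: Bystander: chip brush 190 mm long with a wooden handle, lying along its x. Origin under its middle.
- oil: Bystander: white cutting-oil bottle, 56 mm in diameter, 160 mm high, upright. Origin under its centre.
- caliper: Bystander: steel caliper 150 mm long, 12 mm high, lying along its x. Origin under its middle.
There are look-alikes about, which are no part of the job. What is shaped like the small_collar but blue or turquoise is not meant.

How it is judged:
By the outcome, as a careful person would: the job done as asked, in the order asked, and still so for the second after the job is handed in, while the arm keeps its last pose, push and grip.
It also fails if it takes over 72 s, if anything falls off the work surface, if the arm or the gripper's body presses on something with over 40 N, if the wrist force passes 120 N, or if a joint passes its speed limit or range.

## Robot

A 6-joint arm with a two-finger parallel gripper is mounted at the origin on the work surface. World frame = base frame: x ahead of the robot, y to its left, z up, the work surface at z = 0. Lengths are in m, angles in rad, forces in N, time in s.
With the tool pointing down it reaches from about 0.2 to 0.875 m from the base axis. Payload 3.4 kg.
Tool frame: the origin (TCP) lies between the finger pads; the fingertips stand 25 mm ahead of it and the grasp point (between the pads) lies 6 mm ahead of it (r.nose_length is the z of the fingertips in the tool frame, in m); z points along the fingers, x is the direction in which the jaws open and shut, and the axes are right-handed (so a half turn about z gives the same grasp; the last joint's range is limited). The gripper opens to 94 mm and grips with 3 to 60 N. Pads are 16 mm wide; open, the fingers measure 119 mm over their backs; the gripper's body (75 mm by 177 mm) begins 78 mm behind the grasp point.
Start: joints at [-0.121, 0.276, 1.505, -0, 1.361, -0.121], TCP at [0.575, -0, 0.23] pointing down, gripper open.
Joint ranges: [-2.89, 2.89], [-0.75, 2.08], [0.22, 2.7], [-1.18, 4.32], [0.11, 2.71], [-2.7, 2.7]. Speed limits (rad/s): [2.57, 2.57, 3.14, 3.14, 3.14, 3.14].

## Interface

Orientations are given as a unit quaternion [w, x, y, z].
In Python, from plant import r, gripper_to, inverse_kinematics, vision, models, telemetry gives the robot as it stands. Calls block until the motion is done:
- r.move_to(position, orientation): joint-space move of the TCP to a pose.
- r.move_l(position, rot=None, vel=0.15, guard=None): straight line of the TCP; rot=None keeps the orientation; vel is the mean speed in m/s. With guard (N) it stops when the force on the tool has changed by that much, and returns True; else False.
- r.movej(angles): joint-space move.
- gripper_to(opening, f_grip=None): finger opening in m; f_grip is the grip in N (None keeps the last); returns when the fingers have stopped.
- r.hold(seconds).
- inverse_kinematics(position, orientation): joint angles nearest the present ones, or None.
- vision.snapshot(name): name is "scene" or "side" or "wrist"; returns the picture (384x512x3 uint8, red, green, blue); there is no depth.
- vision.get_calibration(name): a dict with "fx", "fy", "cx", "cy" (pixels), "position" and "orientation" of the camera in the world. Camera axes: x right, y down, z forward; pixel columns grow to the right and rows downward; lengths in m; the calibration is good to about 2 mm. A picture is of the moment at which its call begins: read the wrist's pose just before it. get_calibration takes no time and is no camera call; for the wrist camera it gives the pose at the moment of the call.
A pose or a line that the arm cannot do raises r.PlanningError and nothing moves.
- r.sign_off(): hands the job in, once; it reports no verdict.
Trained networks look in the newest picture that a camera, given by its name, has taken for a name from the list of things; names that differ only in an ending like _2 or _b are one class to them, and where a whole thing is asked for, a point or a joint stands for the part that bears it (a point fixed in the world has none). Each returns a list of dicts, best first, with "score" (0 to 1); they miss things now and then, are a little off and sometimes report something else, mostly with a low value. They report only what shows in the picture. A call takes as long as a camera call. They do not tell look-alikes from the thing itself.
- models.boxes_of(thing, camera): "at" ([x, y, z] in m, in world coordinates, good to about 4 mm: the middle of the surface that is visible of it).
- models.regions_of(thing, camera): "pixels" (384x512 bool, what is visible of it).
- models.mark_of(thing, camera): "at" ([x, y, z] in m, in world coordinates, good to about 4 mm: a listed point, or the origin of a listed thing).
Readings, each from a call of its own:
- telemetry.current_t(): time.
- telemetry.current_joints(): joint angles.
- telemetry.current_dq(): joint speeds.
- telemetry.current_joint_efforts(): joint torques, N m.
- telemetry.current_ee_pos(): TCP position.
- telemetry.current_tool_rot(): TCP orientation.
- telemetry.current_wrist_force(): force on the tool from outside, world axes, zero at the start.
- telemetry.current_torque(): the same for the moment, N m.
- telemetry.current_opening(): finger opening in m.
Only numpy, scipy, OpenCV 4.12 (cv2) and the standard library are available. Lean on these libraries where they do the work, as an engineer would, in place of code of your own. Each camera call takes 0.05 s, during which the arm holds its last target. There are 200 camera calls.

## Working session

There is one attempt and no reset: what is moved stays moved. The work goes in short steps, each a Python script; the robot and the scene stay as the last script left them, time stands still between calls to the robot, and variables do not carry over. Pictures are saved under pics/ and viewed, about 8 in all and at most 12, crops included, and the job is handed in when it is done.

```bash
ls; mkdir -p pics
python3 - <<'E'
from plant import r, vision, models, telemetry
import cv2, numpy as np
ims=[]
for c in ("scene","side"):
    im=vision.snapshot(c); cv2.imwrite(f"pics/{c}0.png",cv2.cvtColor(im,cv2.COLOR_RGB2BGR))
    k=vision.get_calibration(c); print(c,{a:np.round(b,3).tolist() for a,b in k.items()})
    for n in ["fixture","flap_hinge","flap_handle","big_pin_foot","small_pin_foot","flap_index","marker_index","big_collar","small_collar"]:
        print(n,[(np.round(d["at"],4).tolist(),round(d["score"],2)) for d in models.mark_of(n,c)])
print(telemetry.current_t())
E
```

```text
pics
scene {'fx': 381.293, 'fy': 381.293, 'cx': 250.621, 'cy': 191.862, 'position': [1.374, 0.373, 0.955], 'orientation': [-0.207, 0.486, 0.785, -0.325]}
fixture [([0.6155, 0.0481, -0.003], 0.57)]
flap_hinge [([0.7018, 0.0649, 0.0403], 0.88), ([0.4576, -0.3219, 0.0007], 0.49)]
flap_handle [([0.4816, 0.0214, 0.0402], 0.78), ([0.5096, 0.1423, 0.104], 0.39)]
big_pin_foot [([0.61, 0.0834, 0.0432], 0.97)]
small_pin_foot [([0.6306, -0.0038, 0.0393], 0.81)]
flap_index [([0.5039, 0.1362, 0.0443], 0.72)]
marker_index [([0.5113, 0.1411, 0.1059], 0.49)]
big_collar [([0.4585, -0.3211, -0.0006], 0.66)]
small_collar [([0.3632, 0.3034, -0.0006], 0.69), ([0.5102, 0.3965, -0.0], 0.59), ([0.4922, 0.2291, 0.0], 0.46), ([0.4516, 0.3129, -0.0006], 0.45)]
side {'fx': 423.132, 'fy': 423.132, 'cx': 250.078, 'cy': 189.004, 'position': [0.223, -1.141, 0.997], 'orientation': [-0.43, 0.892, -0.126, 0.058]}
fixture [([0.6166, 0.0512, -0.0007], 0.71)]
flap_hinge [([0.699, 0.064, 0.0384], 0.83)]
flap_handle [([0.4791, 0.0201, 0.0418], 0.55)]
big_pin_foot [([0.612, 0.083, 0.0434], 0.68)]
small_pin_foot [([0.6243, -0.0051, 0.0432], 0.76)]
flap_index [([0.5002, 0.1384, 0.0427], 0.85)]
marker_index [([0.5115, 0.1417, 0.108], 0.38)]
big_collar [([0.4598, -0.3208, 0.0003], 0.7), ([0.3763, -0.1533, 0.0036], 0.5)]
small_collar [([0.492, 0.2219, -0.0021], 0.61), ([0.4579, 0.3146, -0.0011], 0.59), ([0.5085, 0.4034, -0.0], 0.53), ([0.359, 0.3045, -0.0016], 0.47), ([0.4755, 0.4978, -0.0002], 0.21)]
1.0
```

```bash
python3 -c "
import cv2,numpy as np
a=cv2.imread('pics/scene0.png');cv2.imwrite('pics/scene0b.png',cv2.resize(a,(800,600),interpolation=cv2.INTER_CUBIC))"
```

```text
(no output)
```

View pics/scene0b.png

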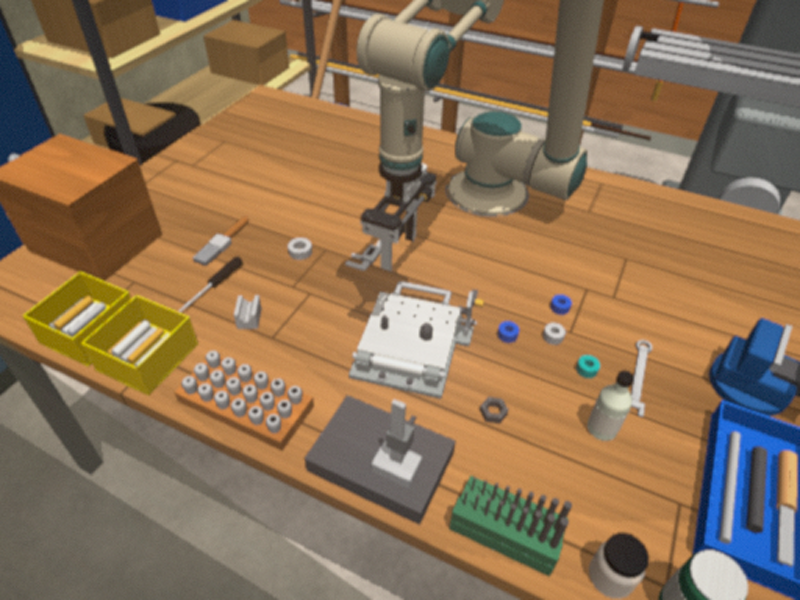

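View pics/side0.png

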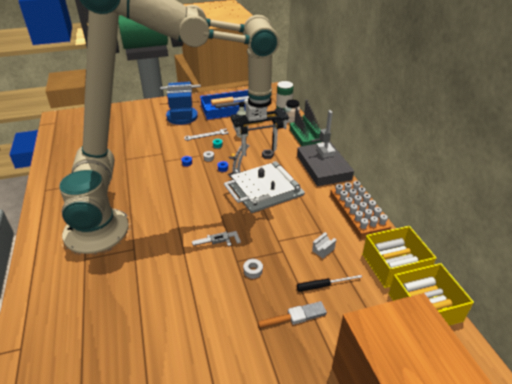

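Steel small collar is at (554,333) in the enlarged scene picture; blue ones at (561,303) and (508,331), turquoise at (588,365). It therefore matches the report at about (0.455, 0.314). Big collar is at (300,247), i.e. (0.459,-0.321). The pointer is on the quadrant at about (470,300).

```bash
cat > h.py <<'E'
import numpy as np, cv2, json
from scipy.spatial.transform import Rotation as R
from scipy.optimize import least_squares
from plant import r, gripper_to, inverse_kinematics, vision, models, telemetry
LOC={"flap_hinge":(82.5,0,40),"flap_handle":(-142.5,0,40),"big_pin_foot":(-2.5,36,44),"small_pin_foot":(-2.5,-52,44),"flap_index":(-97.5,112,40),"fixture":(0,0,0)}
def q(yaw,th=0.):   # tool down, jaws along fixture x, tilted with plate by th
    M=R.from_euler('z',yaw)*R.from_euler('y',th)*R.from_euler('x',np.pi)
    x=M.as_quat(); return np.array([x[3],*x[:3]])
def snap(c,name=None):
    im=vision.snapshot(c)
    if name: cv2.imwrite(f"pics/{name}.png",cv2.cvtColor(im,cv2.COLOR_RGB2BGR))
    return im
def marks(n,c): return [(np.array(d["at"]),d["score"]) for d in models.mark_of(n,c)]
def F(p,l):  # fixture-> world, mm local
    l=np.array(l)/1000; c,s=np.cos(p[2]),np.sin(p[2])
    return np.array([p[0]+c*l[0]-s*l[1],p[1]+s*l[0]+c*l[1],l[2]])
def fit(obs):
    f=lambda p:np.concatenate([(F(p,LOC[n])-a)[:2] for n,a in obs])*1000
    return least_squares(f,[.617,.05,.19],loss='soft_l1',f_scale=3,x_scale=[.01,.01,.05])
def project(c,P,k=None):
    k=k or vision.get_calibration(c); w,*v=k["orientation"]
    p=R.from_quat([*v,w]).inv().apply(np.array(P)-k["position"])
    return np.array([k["fx"]*p[0]/p[2]+k["cx"],k["fy"]*p[1]/p[2]+k["cy"]])
E
python3 - <<'E'
from h import *
obs=[]
k=vision.get_calibration("wrist"); print({a:np.round(b,3).tolist() for a,b in k.items()})
for c in ("scene","side","wrist"):
    snap(c,"w0" if c=="wrist" else None)
    for n in LOC:
        m=marks(n,c)
        if m and m[0][1]>.5: obs.append((n,m[0][0])); 
        if c=="wrist": print(n,m[:2])
s=fit(obs); print("fit",s.x,s.cost,np.round(s.fun.reshape(-1,2),1).tolist())
print(project("scene",[.455,.314,.012])*1.5625)
np.save("fix.npy",s.x); np.save("obs.npy",np.array(obs,dtype=object))
p=s.x
for n,pos,o in [("big",[.459,-.321,.2],q(p[2])),("small",[.455,.314,.2],q(p[2])),("pin",F(p,[-2.5,36,150]),q(p[2]))]+[(t,F(p,[82.5-225*np.cos(t),0,40+225*np.sin(t)]),q(p[2],t)) for t in (0,.2,.4,.6)]:
  for f in (0,np.pi):
    Q=q(p[2]+f, np.float64(o is not None and (n if isinstance(n,float) or n==0 else 0))*(1 if f==0 else -1)); j=inverse_kinematics(pos,Q); print(n,f,None if j is None else np.round(j,2))
E
```

```text
{'fx': 289.264, 'fy': 289.264, 'cx': 253.435, 'cy': 189.219, 'position': [0.575, 0.077, 0.385], 'orientation': [0.134, 0.991, -0.001, 0.0]}
flap_hinge [(array([0.6956, 0.0639, 0.0385]), 0.86)]
flap_handle [(array([0.4775, 0.0175, 0.0424]), 0.61)]
big_pin_foot []
small_pin_foot [(array([ 0.6271, -0.0062,  0.0457]), 0.86)]
flap_index [(array([0.5017, 0.1391, 0.0399]), 0.63)]
fixture [(array([6.211e-01, 4.700e-02, 3.000e-04]), 0.76)]
fit [0.61905218 0.04734522 0.20114806] 66.82935693356606 [[-0.1, -0.5], [-2.6, -1.6], [-0.7, 1.0], [-1.4, -1.2], [-1.5, -0.6], [2.9, -0.6], [-3.4, -1.5], [3.0, 2.8], [-1.2, -1.4], [3.0, 3.9], [-1.1, 3.0], [2.0, -6.1], [4.3, -0.1], [1.9, 1.4], [-0.1, 2.1], [-0.6, -1.5], [-2.0, 0.3]]
[553.26396522 334.70466595]
big 0 [-0.73  0.27  1.59 -0.    1.28 -0.94]
big 3.141592653589793 [-0.73  0.27  1.59  0.    1.28  2.21]
small 0 [ 0.48  0.26  1.6  -0.    1.28  0.28]
small 3.141592653589793 None
pin 0 [ 0.02  0.39  1.54 -0.    1.21 -0.18]
pin 3.141592653589793 None
0 0 [-0.11  0.33  1.98 -0.    0.83 -0.31]
0 3.141592653589793 None
0.2 0 [-0.06  0.38  1.77 -0.06  1.19 -0.24]
0.2 3.141592653589793 None
0.4 0 [-0.03  0.46  1.56 -0.09  1.51 -0.21]
0.4 3.141592653589793 None
0.6 0 [-0.    0.58  1.33 -0.12  1.82 -0.2 ]
0.6 3.141592653589793 None
```

View pics/w0.png

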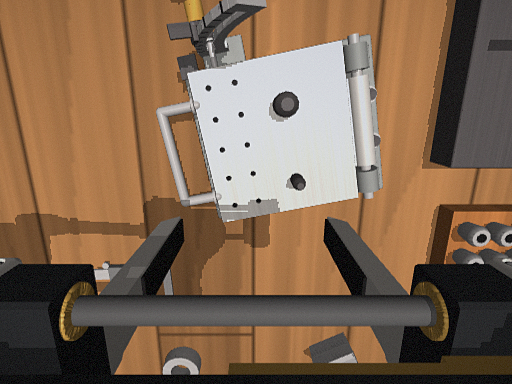

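The wrist view shows the plate with the big pin at (287,104), small pin at (298,182), handle at (178,155), and pointer plus thumbscrew at (200,30); the pointer blade is near (185,65). Next I look from close above the pins and then above the big collar.

```bash
cat >> h.py <<'E'
def ray(px,z,k):
    w,*v=k["orientation"]; d=R.from_quat([*v,w]).apply([(px[0]-k["cx"])/k["fx"],(px[1]-k["cy"])/k["fy"],1])
    c=np.array(k["position"]); return c+d*(z-c[2])/d[2]
def over(xy,h,yaw,back=.077):  # TCP so that wrist camera stands above xy
    return [xy[0]+np.sin(yaw)*back,xy[1]-np.cos(yaw)*back,h]
def ring(name,near,k):   # collar centre from region in newest wrist picture
    best=None
    for d in models.regions_of(name,"wrist"):
        m=d["pixels"].astype(np.uint8); cs,_=cv2.findContours(m,cv2.RETR_EXTERNAL,cv2.CHAIN_APPROX_NONE)
        c=max(cs,key=cv2.contourArea); (e,ax,_)=cv2.fitEllipse(c); P=ray(e,.024,k)
        if best is None or np.hypot(*(P-near)[:2])<np.hypot(*(best[0]-near)[:2]): best=(P,ax,d["score"])
    return best
E
python3 - <<'E'
from h import *
p=np.load("fix.npy"); yaw=p[2]
r.move_to(over(F(p,[-20,15,0]),.2,yaw),q(yaw)); r.hold(.2)
k=vision.get_calibration("wrist"); json.dump({a:np.array(b).tolist() for a,b in k.items()},open("kw1.json","w"))
im=snap("wrist","w1")
obs=[tuple(o) for o in np.load("obs.npy",allow_pickle=True)]
for n in LOC:
    m=marks(n,"wrist")
    if m and m[0][1]>.5: obs.append((n,m[0][0]))
print("marker",marks("marker_index","wrist"))
s=fit(obs); print(s.x); p=s.x; np.save("fix.npy",p)
for n in LOC: print(n,project("wrist",F(p,LOC[n]),k).round())
print("tips",project("wrist",F(p,[-2.5,36,78]),k),project("wrist",F(p,[-2.5,-52,78]),k))
r.move_to(over([.459,-.321],.16,yaw),q(yaw)); r.hold(.2)
k=vision.get_calibration("wrist"); snap("wrist","w2")
print("t",telemetry.current_t(),"collar",ring("big_collar",np.array([.459,-.321,0]),k),marks("big_collar","wrist")[:1])
E
python3 -c "
import cv2,numpy as np
a=cv2.imread('pics/w1.png');b=cv2.imread('pics/w2.png')
cv2.imwrite('pics/w12.png',np.hstack([cv2.resize(a,(800,600),interpolation=cv2.INTER_CUBIC)]))"
```

```text
marker []
[0.61882791 0.04742358 0.20017225]
flap_hinge [349. 124.]
flap_handle [138. 124.]
big_pin_foot [270.  88.]
small_pin_foot [269. 173.]
flap_index [173.   5.]
fixture [270. 122.]
tips [272.61938765  85.39053454] [271.06656198 179.84959689]
t 4.725 collar (array([ 0.45991545, -0.32086036,  0.024     ]), (58.34007263183594, 60.83189010620117), 0.85) [(array([ 0.4586, -0.3174,  0.0019]), 0.57)]
```

View pics/w12.png

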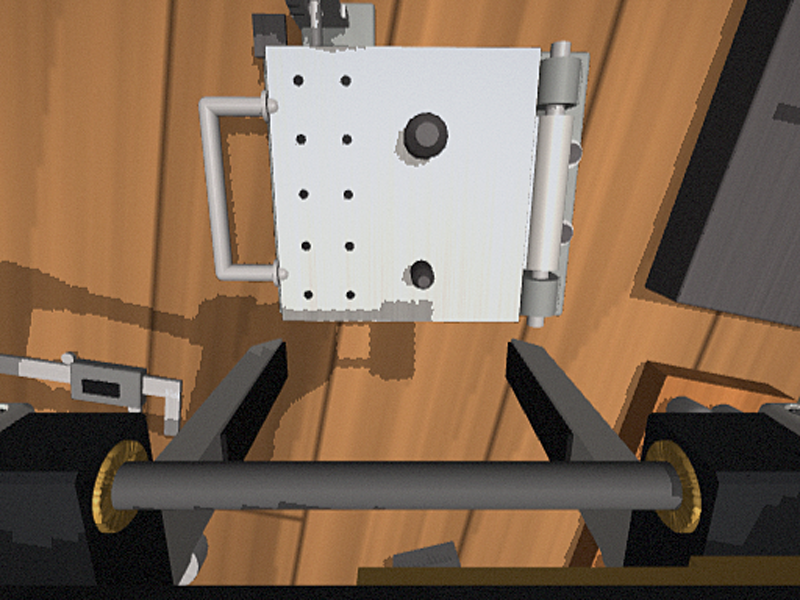

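The pins' tips show at (429,132) and (422,280) in the enlarged picture, plate left corners at (266,47) and (283,320). One crop to pin these down.

Run:
```python
import cv2,numpy as np
a=cv2.imread('pics/w1.png');b=cv2.imread('pics/w2.png')
f=lambda c:cv2.resize(c,None,fx=8,fy=8,interpolation=cv2.INTER_NEAREST)
# raw windows origin: big (250,65) , small (250,155), corners (160,20),(170,190)
T=[a[65:102,250:298],a[155:192,250:298],a[12:49,155:203],a[185:222,165:213]]
T=[f(t) for t in T]
cv2.imwrite('pics/c1.png',np.vstack([np.hstack(T[:2]),np.hstack(T[2:])]))
```

```text
(no output)
```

View pics/c1.png

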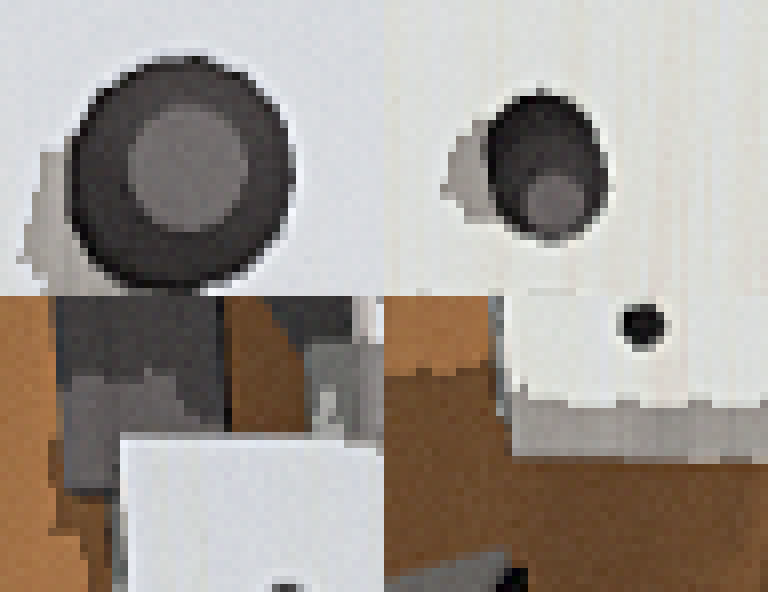

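Tips at raw (273.0,85.5) and (271.0,180.1) against predicted (272.6,85.4), (271.1,179.8): the fixture fit holds. Picking the big collar.

Run:
```python
from h import *
p=np.load("fix.npy"); yaw=p[2]; Q=q(yaw)
C=[.4599,-.3209]
gripper_to(.085,40)
r.move_to([*C,.10],Q); print(r.move_l([*C,.028],vel=.1,guard=15), telemetry.current_ee_pos())
gripper_to(.04,40); print("open",telemetry.current_opening())
r.move_l([*C,.17],vel=.2)
T=F(p,LOC["big_pin_foot"]); 
r.move_to([T[0],T[1],.17],Q); r.move_l([T[0],T[1],.115],vel=.1); r.hold(.2)
print(telemetry.current_ee_pos(),telemetry.current_opening(),telemetry.current_wrist_force(),telemetry.current_t())
k=vision.get_calibration("wrist"); snap("wrist","w3")
print("tip",project("wrist",F(p,[-2.5,36,78]),k),"collar top ctr",project("wrist",[T[0],T[1],.111],k))
```

```text
False [ 0.46041626 -0.32157692  0.02851093]
open 0.05726373137841429
[0.60985735 0.08219808 0.11590595] 0.05777113252351322 [-0.59713301  0.61491497 -3.1025237 ] 10.4417
tip [252.70526823 221.10360178] collar top ctr [252.69359622 241.54096809]
```

View pics/w3.png

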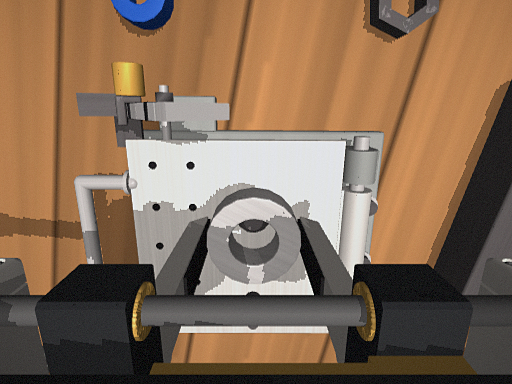

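The collar is level in the jaws, ring centre at about (253,241) as predicted, with the pin tip showing through the bore at (253,224). Lowering.

Run:
```python
from h import *
p=np.load("fix.npy"); yaw=p[2]; T=F(p,LOC["big_pin_foot"]); print(T)
f0=np.array(telemetry.current_wrist_force())
for z in (.10,.09,.081,.0735):
    g=r.move_l([T[0],T[1],z],vel=.05,guard=20)
    print(z,g,np.round(telemetry.current_ee_pos(),4),np.round(np.array(telemetry.current_wrist_force())-f0,1))
    if g: break
snap("wrist","w4"); print(telemetry.current_t())
```

```text
[0.60921966 0.08220765 0.044     ]
0.1 False [0.6089 0.0822 0.0994] [-0.4 -0.9 -0.4]
0.09 False [0.6088 0.0822 0.0895] [ 0.2 -0.2 -0.4]
0.081 False [0.6088 0.0822 0.0805] [ 0.4 -1.1 -0.7]
0.0735 False [0.6089 0.0822 0.0731] [-0.2 -0.2 -0.7]
11.975
```

On the pin without contact force. Release, and go over to the small collar.

Run:
```python
from h import *
p=np.load("fix.npy"); yaw=p[2]; Q=q(yaw); T=F(p,LOC["big_pin_foot"])
gripper_to(.075,40); r.hold(.2)
r.move_l([T[0],T[1],.18],vel=.2)
k=vision.get_calibration("wrist"); snap("wrist","w5"); print("big",marks("big_collar","wrist")[:2],T)
r.move_to(over([.455,.314],.16,yaw),Q); r.hold(.2)
k=vision.get_calibration("wrist"); im=snap("wrist","w6")
print("t",telemetry.current_t(),"collar",ring("small_collar",np.array([.455,.314,0]),k),marks("small_collar","wrist"))
a=cv2.imread("pics/w5.png");b=cv2.imread("pics/w6.png"); cv2.imwrite("pics/w56.png",cv2.resize(np.hstack([a[:,60:452],b[:,60:452]]),None,fx=1,fy=1))
```

```text
big [(array([0.6108, 0.087 , 0.0456]), 0.95)] [0.60921966 0.08220765 0.044     ]
t 14.55 collar (array([0.45290888, 0.31355546, 0.024     ]), (43.40128707885742, 45.99710464477539), 0.66) [(array([ 0.453 ,  0.3189, -0.0015]), 0.97), (array([0.5078, 0.3989, 0.0012]), 0.92), (array([ 0.489 ,  0.2221, -0.0017]), 0.9)]
```

View pics/w56.png

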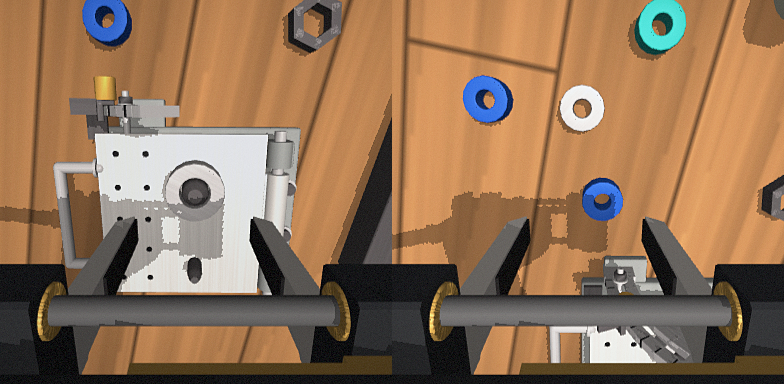

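Left: the big collar sits flat on its pin at (195,188). Right: the steel collar is at (581,108), with blue ones at (487,100) and (602,200) clear of the fingers. Picking it and placing it.

Run:
```python
from h import *
p=np.load("fix.npy"); yaw=p[2]; Q=q(yaw)
C=[.4529,.3136]
gripper_to(.062,40)
r.move_to([*C,.10],Q); print(r.move_l([*C,.028],vel=.1,guard=15))
gripper_to(.03,40); print("open",telemetry.current_opening())
r.move_l([*C,.22],vel=.25)
T=F(p,LOC["small_pin_foot"])
r.move_to([T[0],T[1],.22],Q); r.move_l([T[0],T[1],.115],vel=.15); r.hold(.2)
f0=np.array(telemetry.current_wrist_force()); snap("wrist","w7")
for z in (.10,.09,.081,.0735):
    g=r.move_l([T[0],T[1],z],vel=.05,guard=20)
    print(z,g,np.round(telemetry.current_ee_pos(),4),np.round(np.array(telemetry.current_wrist_force())-f0,1))
    if g: break
print(T,telemetry.current_t(),telemetry.current_opening())
```

```text
False
open 0.04315259422986908
0.1 False [ 0.6263 -0.004   0.0993] [-0.2 -0.7  1.5]
0.09 False [ 0.6263 -0.004   0.0894] [ 0.3 -0.3  1. ]
0.081 False [ 0.6264 -0.004   0.0805] [ 0.3 -0.7  1.7]
0.0735 False [ 0.6266 -0.004   0.0731] [-0.2 -0.6  1.3]
[ 0.62671741 -0.0040352   0.044     ] 21.6833 0.04327936690780198
```

Run:
```python
from h import *
p=np.load("fix.npy"); yaw=p[2]; Q=q(yaw); T=F(p,LOC["small_pin_foot"])
gripper_to(.058,40); r.hold(.2)
r.move_l([T[0],T[1],.20],vel=.2)
H=F(p,LOC["flap_handle"]); gripper_to(.036,40)
r.move_to([H[0],H[1],.16],Q); r.hold(.2)
hz=F(p,LOC["flap_hinge"])
for c in("wrist","scene","side"):
    snap(c,"g_"+c)
    k=vision.get_calibration(c)
    for n in("marker_index","flap_index","flap_handle"):
        print(c,n,[(np.round(a,4).tolist(),round(s,2), round(float(np.arctan2(a[2]-.04,(hz-a)[0]*np.cos(yaw)+(hz-a)[1]*np.sin(yaw))),3)) for a,s in marks(n,c)[:2]])
print(H,telemetry.current_t(),"small",marks("small_collar","wrist")[:2])
a=cv2.imread("pics/g_wrist.png");b=cv2.resize(cv2.imread("pics/g_side.png")[140:225,200:320],(384,272))
s=cv2.resize(cv2.imread("pics/g_scene.png")[165:255,215:315],(300,270))
cv2.imwrite("pics/g.png",np.vstack([np.hstack([a,np.zeros((384,172,3),np.uint8)])[:330],np.hstack([b,s])[:270]]))
```

```text
wrist marker_index [([0.5108, 0.1426, 0.1012], 0.63, 0.347)]
wrist flap_index [([0.5012, 0.1409, 0.0413], 0.69, 0.007)]
wrist flap_handle [([0.4759, 0.0161, 0.0418], 0.71, 0.008), ([0.6104, 0.085, 0.0433], 0.51, 0.04)]
scene marker_index [([0.5101, 0.1431, 0.1085], 0.63, 0.383), ([0.5137, -0.5076, 0.0018], 0.6, -0.128)]
scene flap_index [([0.5017, 0.136, 0.0387], 0.93, -0.007), ([0.6618, -0.4337, -0.0003], 0.71, -0.288)]
scene flap_handle [([0.481, 0.0213, 0.0425], 0.88, 0.011), ([0.4781, 0.4986, 0.0029], 0.34, -0.277)]
side marker_index [([0.5123, 0.136, 0.106], 0.41, 0.372)]
side flap_index [([0.5019, 0.1355, 0.0454], 0.6, 0.03), ([0.5125, -0.5104, -0.0007], 0.26, -0.136)]
side flap_handle [([0.6079, 0.0806, 0.0438], 0.69, 0.044), ([0.4786, 0.0162, 0.0432], 0.65, 0.014)]
[0.4791733  0.01908914 0.04      ] 25.15 small [(array([ 0.6283, -0.0012,  0.0427]), 0.56)]Traceback (most recent call last):
  File "<stdin>", line 16, in <module>
    return _nx.concatenate(arrs, 1, dtype=dtype, casting=casting)
           ~~~~~~~~~~~~~~~^^^^^^^^^^^^^^^^^^^^^^^^^^^^^^^^^^^^^^^
ValueError: all the input array dimensions except for the concatenation axis must match exactly, but along dimension 0, the array at index 0 has size 272 and the array at index 1 has size 270
```

Run:
```python
import cv2,numpy as np
a=cv2.imread("pics/g_wrist.png")[:320]
b=cv2.resize(cv2.imread("pics/g_side.png")[140:225,210:320],(352,272))
s=cv2.resize(cv2.imread("pics/g_scene.png")[165:255,215:315],(302,272))
cv2.imwrite("pics/g.png",np.vstack([np.hstack([a,np.zeros((320,142,3),np.uint8)]),np.hstack([b,s])]))
```

```text
(no output)
```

View pics/g.png

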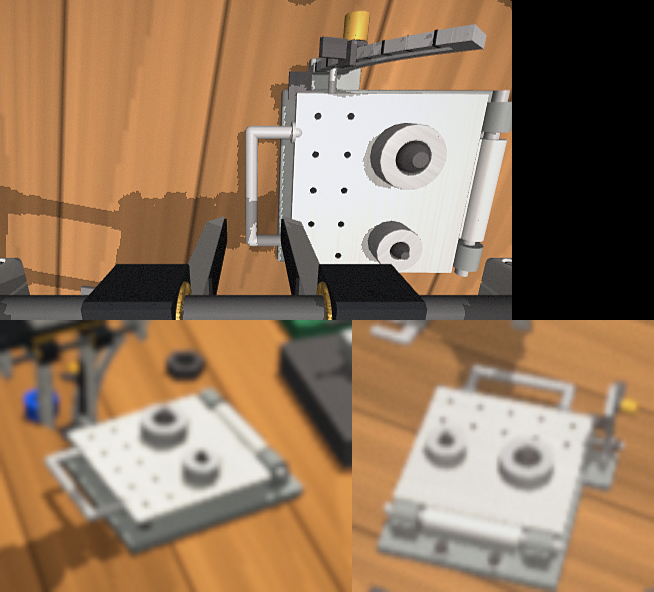

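Both collars are seated flat (pins through both bores). Now gripping the handle and lifting along the arc to just short of the pointer.

```bash
cat >> h.py <<'E'
def tcp(p,th,dz=.006,rad=.225):
    h=F(p,LOC["flap_hinge"]); return h+(R.from_euler('z',p[2])*R.from_euler('y',th)).apply([-rad,0,dz])
def lift(p,a,b,n,vel=.06):
    for th in np.linspace(a,b,n+1)[1:]: r.move_l(tcp(p,th),q(p[2],th),vel=vel)
E
python3 - <<'E'
from h import *
p=np.load("fix.npy")
f0=np.array(telemetry.current_wrist_force())
r.move_l(tcp(p,0)+[0,0,.03],vel=.15); print(r.move_l(tcp(p,0),vel=.05,guard=10),np.array(telemetry.current_wrist_force())-f0)
gripper_to(.005,40); r.hold(.2)
print("open",telemetry.current_opening(),telemetry.current_ee_pos(),tcp(p,0),np.round(np.array(telemetry.current_wrist_force())-f0,1))
for i in range(6):
    lift(p,.055*i,.055*(i+1),1); f=np.array(telemetry.current_wrist_force())-f0; print(i,np.round(f,1),round(telemetry.current_opening(),4))
    if np.linalg.norm(f)>60: break
r.hold(.3)
print(telemetry.current_ee_pos(),tcp(p,.33),telemetry.current_t())
hz=F(p,LOC["flap_hinge"])
for c in("scene","side","wrist"):
  for rep in range(2):
    snap(c,f"l_{c}")
    for n in("marker_index","flap_index"):
        print(c,n,[(np.round(a,4).tolist(),round(s,2), round(float(np.arctan2(a[2]-.04,(hz-a)[0]*np.cos(p[2])+(hz-a)[1]*np.sin(p[2]))),3)) for a,s in marks(n,c)[:1]])
a=cv2.imread("pics/l_wrist.png")[:250,150:470]; s=cv2.imread("pics/l_scene.png")[165:225,260:320]; d=cv2.imread("pics/l_side.png")[140:220,210:290]
cv2.imwrite("pics/l.png",np.hstack([cv2.resize(a,(500,391)),np.vstack([cv2.resize(s,(300,300)),cv2.resize(d,(300,300))])[:391]]) if 0 else np.hstack([np.vstack([cv2.resize(a,(500,391)),np.zeros((209,500,3),np.uint8)]),np.vstack([cv2.resize(s,(300,300)),cv2.resize(d,(300,300))])]))
E
```

```text
False [-1.21743227  0.39591138 -0.76789411]
open 0.010896610031488403 [0.47929629 0.01907391 0.04617414] [0.4791733  0.01908914 0.046     ] [-0.9  1.1  2.5]
0 [ 0.2  0.  -5.7] 0.0112
1 [ 0.3  0.5 -6. ] 0.011
2 [ 0.4 -0.1 -5.7] 0.0109
3 [ 0.3 -0.7 -5.9] 0.0108
4 [ 0.4 -0.8 -5.9] 0.0108
5 [ 1.1 -0.9 -5.3] 0.0108
[0.49303206 0.02182183 0.11844582] [0.49297679 0.02188972 0.11858594] 29.8333
scene marker_index [([0.5149, 0.1433, 0.1065], 0.62, 0.383)]
scene flap_index [([0.5108, 0.1385, 0.1011], 0.56, 0.345)]
scene marker_index [([0.5117, 0.1398, 0.1028], 0.58, 0.356)]
scene flap_index [([0.5138, 0.1394, 0.0985], 0.7, 0.337)]
side marker_index []
side flap_index [([0.5098, 0.1389, 0.0991], 0.71, 0.332)]
side marker_index []
side flap_index [([0.5107, 0.1386, 0.1], 0.74, 0.339)]
wrist marker_index [([0.5124, 0.1404, 0.1023], 0.88, 0.355)]
wrist flap_index [([0.509, 0.1438, 0.099], 0.93, 0.332)]
wrist marker_index [([0.5116, 0.1426, 0.1018], 0.98, 0.351)]
wrist flap_index [([0.5128, 0.143, 0.0971], 0.9, 0.329)]
```

View pics/l.png

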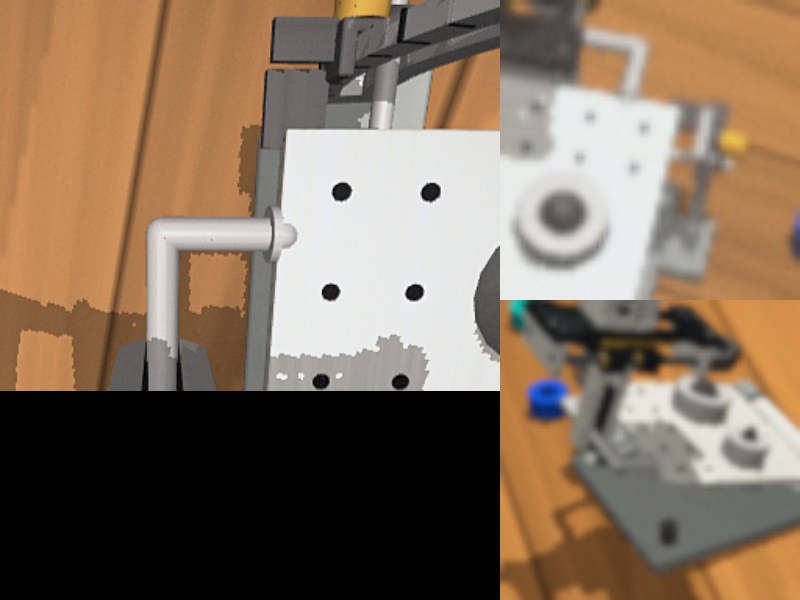

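The plate is at about 0.33 rad by the arm; in the wrist crop the pointer blade (305,38) is still a little above the plate's blade (297,97). Averaging several readings from two plate angles.

Run:
```python
from h import *
p=np.load("fix.npy"); hz=F(p,LOC["flap_hinge"])
ang=lambda a: float(np.arctan2(a[2]-.04,(hz-a)[0]*np.cos(p[2])+(hz-a)[1]*np.sin(p[2])))
def read(c,n):
    M=[]
    for i in range(n):
        snap(c,f"m_{c}")
        a,b=marks("marker_index",c),marks("flap_index",c)
        ok=lambda m:[x for x,s in m if abs(x[1]-.14)<.02 and s>.3]
        a,b=ok(a),ok(b)
        if a and b: M.append((ang(a[0]),ang(b[0])))
    M=np.array(M); print(c,len(M),"med",np.median(M,0).round(4),"mean",M.mean(0).round(4),"sd",M.std(0).round(4),"diff",round((M[:,0]-M[:,1]).mean(),4))
read("wrist",8); read("scene",4)
lift(p,.33,.352,1,.04); r.hold(.3); print(telemetry.current_t(),ang(np.array(telemetry.current_ee_pos())))
read("wrist",8); read("scene",4); print(telemetry.current_t())
k=vision.get_calibration("wrist")
for th in (.352,.37): print(th,project("wrist",hz+(R.from_euler('z',p[2])*R.from_euler('y',th)).apply([-.18,.112,0]),k))
a=cv2.imread("pics/m_wrist.png")[0:120,220:380]; cv2.imwrite("pics/m.png",cv2.resize(a,(800,600),interpolation=cv2.INTER_CUBIC))
```

```text
wrist 8 med [0.3482 0.3211] mean [0.3464 0.3201] sd [0.0078 0.005 ] diff 0.0263
scene 3 med [0.365  0.3361] mean [0.3609 0.3446] sd [0.0063 0.0131] diff 0.0163
33.1083 0.37835916695535704
wrist 6 med [0.3429 0.3492] mean [0.3422 0.3487] sd [0.0092 0.0052] diff -0.0065
scene 3 med [0.3716 0.3618] mean [0.3679 0.3619] sd [0.0061 0.004 ] diff 0.006
34.9083
0.352 [343.13344887  36.70405541]
0.37 [345.16569958  35.10982973]
```

View pics/m.png

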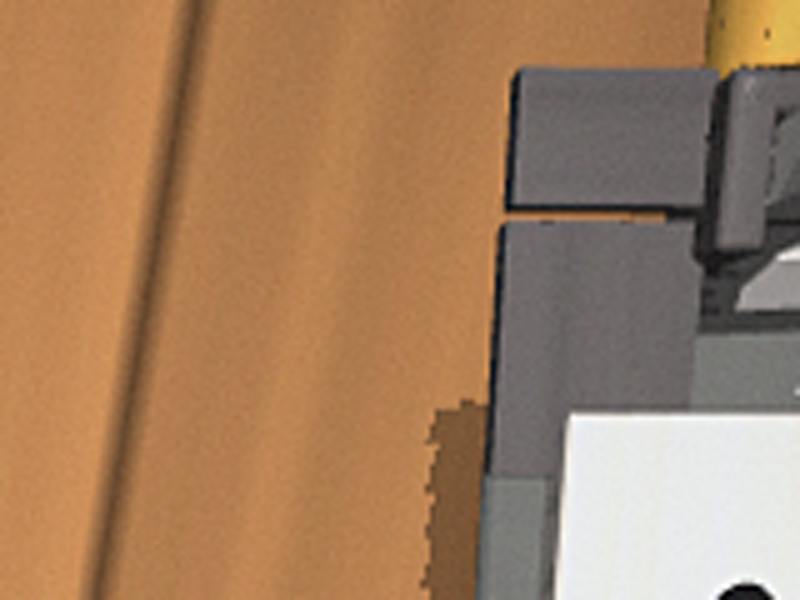

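The blades (pointer (610,138), plate's blade (600,350)) are now side by side, with their outer ends nearly flush. A sub-pixel check of those ends against the camera model settles the rest.

Run:
```python
from h import *
p=np.load("fix.npy"); hz=F(p,LOC["flap_hinge"]); k=vision.get_calibration("wrist")
def edges(f,rows,lo,hi):
    g=cv2.cvtColor(cv2.imread(f),cv2.COLOR_BGR2HSV)[:,:,1].astype(float) # saturation: wood high, steel low
    o=[]
    for v in rows:
        s=g[v,lo:hi]; t=(np.median(s[:8])+np.median(s[-8:]))/2
        i=np.where((s[:-1]>t)&(s[1:]<=t))[0]
        if len(i): i=i[0]; o.append((v,lo+i+(s[i]-t)/(s[i]-s[i+1])))
    return np.array(o)
pt=lambda th,rad,y,h:project("wrist",hz+(R.from_euler('z',p[2])*R.from_euler('y',th)).apply([-rad,y,h]),k)
def u_at(th,rad,h,v):
    a,b=pt(th,rad,.08,h),pt(th,rad,.14,h); return a[0]+(b[0]-a[0])*(v-a[1])/(b[1]-a[1])
f="pics/m_wrist.png"
m=edges(f,range(17,40),300,345); l=edges(f,range(47,78),300,340)
print(m.round(1).tolist()[::4],l.round(1).tolist()[::5])
from scipy.optimize import brentq
for h in (-.003,0,.003):
    rad=np.median([brentq(lambda x:u_at(.352,x,h,v)-u,.15,.23) for v,u in l])
    th=[brentq(lambda t:u_at(t,rad,h,v)-u,.2,.5) for v,u in m]
    print(h,"rad",round(rad,4),"marker",np.median(th).round(4),np.std(th).round(4))
for nm in ("marker_index","flap_index"):
    for d in models.regions_of(nm,"wrist")[:2]:
        y,x=np.where(d["pixels"]); print(nm,round(d["score"],2),x.min(),x.max(),y.min(),y.max(),len(x))
```

```text
[[17.0, 322.0], [21.0, 322.4], [25.0, 322.2], [29.0, 321.6], [33.0, 321.0], [37.0, 321.6]] [[47.0, 320.1], [52.0, 319.0], [57.0, 319.4], [62.0, 318.8], [67.0, 317.9], [72.0, 318.5], [77.0, 318.2]]
-0.003 rad 0.1908 marker 0.3671 0.0047
0 rad 0.1915 marker 0.3658 0.0043
0.003 rad 0.1921 marker 0.3646 0.004
marker_index 0.68 320 396 0 54 2334
flap_index 0.78 244 511 0 365 42863
```

The two cues disagree (networks about 0.351, flush ends about 0.365), since this view is weak in height. The bar is round, so I can tilt the gripper about it, leaving the plate where it is, and look at the blades obliquely from outside.

```bash
cat >> h.py <<'E'
def tcp2(p,th,tilt):
    h=F(p,LOC["flap_hinge"]); Z=R.from_euler('z',p[2])
    return h+(Z*R.from_euler('y',th)).apply([-.225,0,0])+(Z*R.from_euler('y',tilt)).apply([0,0,.006])
E
python3 - <<'E'
from h import *
p=np.load("fix.npy"); th=.352; hz=F(p,LOC["flap_hinge"])
for t in (.25,.15,.05,-.05,-.12):
    r.move_l(tcp2(p,th,t),q(p[2],t),vel=.02); print(t,np.round(telemetry.current_wrist_force(),1),round(telemetry.current_opening(),4))
r.hold(.2)
k=vision.get_calibration("wrist"); json.dump({a:np.array(b).tolist() for a,b in k.items()},open("kn.json","w"))
ang=lambda a: float(np.arctan2(a[2]-.04,(hz-a)[0]*np.cos(p[2])+(hz-a)[1]*np.sin(p[2])))
M=[]
for i in range(6):
    snap("wrist","n_wrist"); a,b=marks("marker_index","wrist"),marks("flap_index","wrist")
    a,b=[[x for x,s in m if abs(x[1]-.14)<.02] for m in(a,b)]
    if a and b: M.append((ang(a[0]),ang(b[0])))
print(np.round(M,3).tolist(),np.mean(M,0) if M else None,telemetry.current_t())
for t in(.352,.37): print(t,project("wrist",hz+(R.from_euler('z',p[2])*R.from_euler('y',t)).apply([-.19,.112,0]),k))
a=cv2.imread("pics/n_wrist.png"); c=project("wrist",hz+(R.from_euler('z',p[2])*R.from_euler('y',th)).apply([-.19,.100,0]),k).astype(int)
x0,y0=max(0,min(352,c[0]-60)),max(0,min(264,c[1]-50)); print(x0,y0)
cv2.imwrite("pics/n.png",cv2.resize(a[y0:y0+120,x0:x0+160],(800,600),interpolation=cv2.INTER_CUBIC))
E
```

```text
0.25 [ 5.4 -3.  -7.5] 0.011
0.15 [ 5.2 -2.3 -8.2] 0.0109
0.05 [ 6.3 -3.3 -7.6] 0.0106
-0.05 [ 6.8 -2.8 -7.6] 0.0109
-0.12 [ 5.1 -3.7 -7.9] 0.0103
[[0.345, 0.347], [0.352, 0.342], [0.348, 0.348], [0.347, 0.334], [0.328, 0.345], [0.358, 0.338]] [0.34649699 0.3423431 ] 37.3583
0.352 [310.95209734  43.92943172]
0.37 [314.90856195  42.71427305]
249 17
```

View pics/n.png

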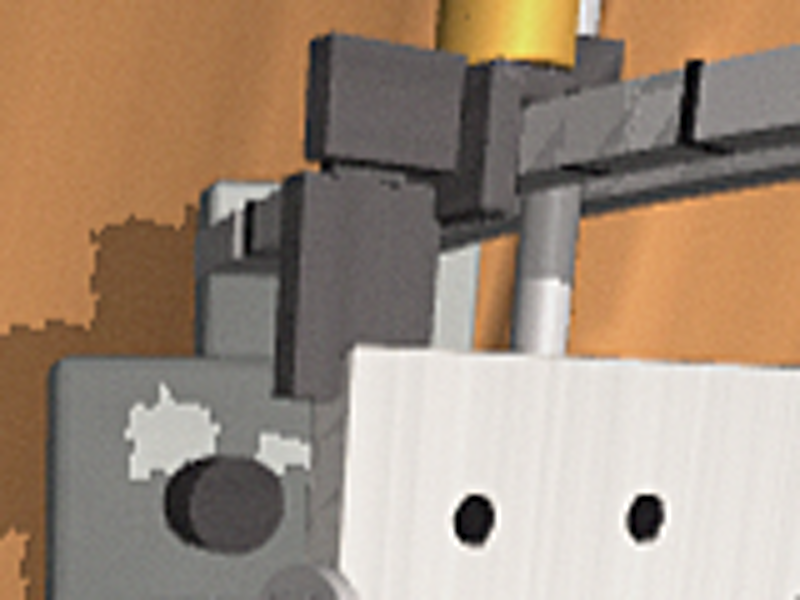

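The oblique view shows the pointer blade's outer edge from (306,155) to (314,40) and the plate blade's from (277,393) to (285,180). Extrapolated, the pointer is about 4 px ahead, so it is still higher. Solving both views together:

```bash
cat > two.py <<'E'
from h import *
p=np.load("fix.npy"); hz=F(p,LOC["flap_hinge"])
k2=json.load(open("kn.json"))
# view-1 camera: same mount, tool at plate tilt .352
w,*v=k2["orientation"]; RT=lambda t:R.from_euler('z',p[2])*R.from_euler('y',t)*R.from_euler('x',np.pi)
th=.352; off=RT(-.12).inv().apply(np.array(k2["position"])-tcp2(p,th,-.12)); Rc=RT(-.12).inv()*R.from_quat([*v,w])
def cam(t):
    x=(RT(t)*Rc).as_quat(); return {**k2,"position":tcp2(p,th,t)+RT(t).apply(off),"orientation":[x[3],*x[:3]]}
k1=cam(.352)
def u_at(k,t,rad,h,v):
    a,b=[project("wrist",hz+(R.from_euler('z',p[2])*R.from_euler('y',t)).apply([-rad,y,h]),k) for y in(.08,.14)]
    return a[0]+(b[0]-a[0])*(v-a[1])/(b[1]-a[1])
n=lambda x,y:(17+(y+.5)/5-.5,249+(x+.5)/5-.5)
lin=lambda A,B:[tuple(np.array(A)+(np.array(B)-A)*s) for s in(.1,.5,.9)]
fl2=lin(n(277,393),n(285,180)); mk2=lin(n(306,155),n(314,40))
fl1=[(52,319.4),(62,318.8),(72,318.3)]; mk1=[(20,322.2),(28,321.8),(36,321.3)]
for h in(-.004,-.002,0):
    f=lambda x:[u_at(k,t,rr,h,v)-u for k,t,rr,S in((k1,th,x[0],fl1),(k2,x[3],x[0],fl2),(k1,x[2],x[1],mk1),(k2,x[2],x[1],mk2)) for v,u in S]
    s=least_squares(f,[.19,.19,.36,.352],x_scale=[.01,.01,.1,.1]); print("free",h,s.x.round(4),"marker-flap",round(s.x[2]-s.x[3],4),s.fun.round(1))
    g=lambda x:f([x[0],x[0],x[1],x[2]]); s=least_squares(g,[.19,.36,.352],x_scale=[.01,.1,.1]); print("same rad",s.x.round(4),"marker-flap",round(s.x[1]-s.x[2],4),s.fun.round(1))
E
python3 two.py
```

```text
free -0.004 [0.1914 0.1921 0.3841 0.3593] marker-flap 0.0247 [-0.   0.  -0.  -0.1 -0.   0.1  0.  -0.   0.   0.2  0.  -0.2]
same rad [0.1916 0.3798 0.3611] marker-flap 0.0187 [-0.5 -0.4 -0.5 -0.1 -0.   0.1  0.6  0.6  0.6 -0.  -0.2 -0.4]
free -0.002 [0.1918 0.1921 0.3736 0.3517] marker-flap 0.022 [-0.   0.  -0.  -0.1 -0.   0.1  0.  -0.   0.   0.2  0.  -0.2]
same rad [0.1919 0.3716 0.3525] marker-flap 0.0192 [-0.2 -0.2 -0.2 -0.1 -0.   0.1  0.3  0.3  0.3  0.1 -0.1 -0.3]
free 0 [0.1922 0.1921 0.3632 0.3442] marker-flap 0.0191 [-0.   0.  -0.  -0.1 -0.   0.1  0.  -0.   0.   0.2  0.  -0.2]
same rad [0.1922 0.3636 0.344 ] marker-flap 0.0196 [ 0.   0.1  0.  -0.1 -0.   0.1 -0.  -0.1 -0.   0.2  0.  -0.2]
```

Both views agree geometrically that the pointer is about 0.02 rad higher than the plate; the networks say 0 to 0.005. I'll raise to 0.371 and look again from two tilts.

Run:
```python
from h import *
p=np.load("fix.npy"); hz=F(p,LOC["flap_hinge"]); th=.371
ang=lambda a: float(np.arctan2(a[2]-.04,(hz-a)[0]*np.cos(p[2])+(hz-a)[1]*np.sin(p[2])))
crops=[]
for steps in ([-.12],[-.25,-.38]):
    for t in steps: r.move_l(tcp2(p,th,t),q(p[2],t),vel=.02)
    r.hold(.2); k=vision.get_calibration("wrist")
    json.dump({a:np.array(b).tolist() for a,b in k.items()},open(f"ko{len(crops)}.json","w"))
    print(np.round(telemetry.current_wrist_force(),1),round(telemetry.current_opening(),4))
    for c,n in(("wrist",5),("scene",3)):
        M=[]
        for i in range(n):
            im=snap(c,f"o{len(crops)}_{c}"); a,b=[[x for x,s in marks(m,c) if abs(x[1]-.14)<.02] for m in("marker_index","flap_index")]
            if a and b: M.append((ang(a[0]),ang(b[0])))
        if M: print(c,len(M),np.mean(M,0).round(4))
    a=cv2.imread(f"pics/o{len(crops)}_wrist.png"); c=project("wrist",hz+(R.from_euler('z',p[2])*R.from_euler('y',th)).apply([-.18,.105,0]),k).astype(int)
    x0,y0=max(0,min(432,c[0]-40)),max(0,min(264,c[1]-50)); print("org",x0,y0)
    crops.append(cv2.resize(a[y0:y0+110,x0:x0+80],(400,550),interpolation=cv2.INTER_CUBIC))
cv2.imwrite("pics/o.png",np.hstack(crops)); print(telemetry.current_t())
```

```text
[ 5.9 -4.6 -7.9] 0.0109
wrist 4 [0.3556 0.3556]
scene 3 [0.3628 0.3711]
org 283 9
[ 1.  -9.3 -5.7] 0.0108
wrist 4 [0.3502 0.3421]
scene 3 [0.3737 0.3695]
org 272 12
41.1083
```

View pics/o.png

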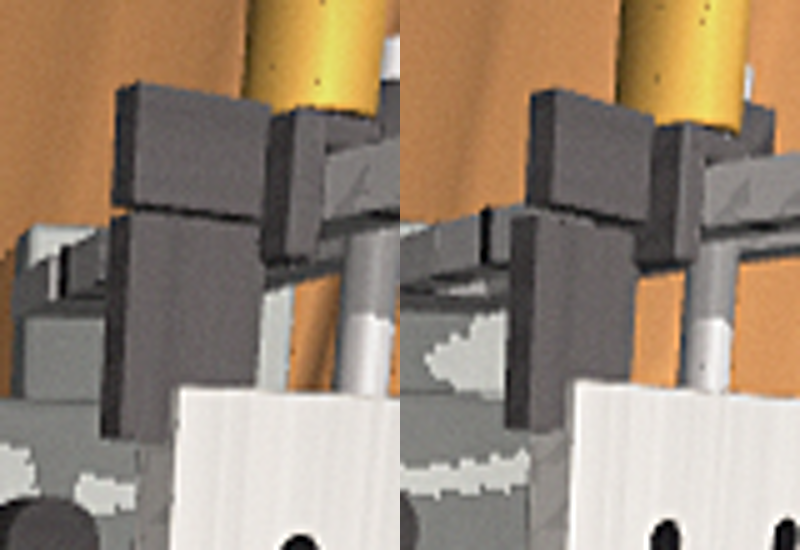

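Left (tilt -0.12): blades nearly flush, pointer edge (113,200), plate blade (109,218). Right (tilt -0.38): pointer edge (528,203), plate blade (512,220), not quite flush. Checking whether the plate sagged with the tilt, view by view.

```bash
cat > four.py <<'E'
import sys; sys.stdout=open('/dev/null','w')
from two import *
sys.stdout=sys.__stdout__
print("ee err mm",np.round((np.array(telemetry.current_ee_pos())-tcp2(p,.371,-.38))*1000,2))
def pk(o,A,B): f=lambda x,y:(o[1]+(y+.5)/5-.5,o[0]+(x+.5)/5-.5); return lin(f(*A),f(*B))
V=[("v1",k1,fl1,mk1),("v2",k2,fl2,mk2),
("v3",json.load(open("ko0.json")),pk((283,9),(102,435),(109,218)),pk((283,9),(113,200),(117,90))),
("v4",json.load(open("ko1.json")),pk((272,12),(106,425),(112,220)),pk((272,12),(128,203),(133,92)))]
for h in(-.004,-.002,0):
  for rad in(.1900,.1919):
    o=[]
    for n,k,f,m in V:
        e=lambda S:least_squares(lambda t:[u_at(k,t[0],rad,h,v)-u for v,u in S],[.36]).x[0]
        a,b=e(f),e(m); o.append((n,round(a,4),round(b,4),round(b-a,4)))
    print(h,rad,o)
E
python3 four.py
```

```text
ee err mm [-2.66 -0.17 -1.16]
-0.004 0.19 [('v1', np.float64(0.3082), np.float64(0.3276), np.float64(0.0195)), ('v2', np.float64(0.3493), np.float64(0.3699), np.float64(0.0206)), ('v3', np.float64(0.3647), np.float64(0.3665), np.float64(0.0018)), ('v4', np.float64(0.3598), np.float64(0.3725), np.float64(0.0126))]
-0.004 0.1919 [('v1', np.float64(0.3661), np.float64(0.3794), np.float64(0.0133)), ('v2', np.float64(0.3631), np.float64(0.3828), np.float64(0.0197)), ('v3', np.float64(0.3782), np.float64(0.3799), np.float64(0.0017)), ('v4', np.float64(0.3684), np.float64(0.3807), np.float64(0.0123))]
-0.002 0.19 [('v1', np.float64(0.2965), np.float64(0.3161), np.float64(0.0196)), ('v2', np.float64(0.3386), np.float64(0.3592), np.float64(0.0206)), ('v3', np.float64(0.354), np.float64(0.3558), np.float64(0.0018)), ('v4', np.float64(0.3492), np.float64(0.3618), np.float64(0.0126))]
-0.002 0.1919 [('v1', np.float64(0.3549), np.float64(0.3683), np.float64(0.0134)), ('v2', np.float64(0.3525), np.float64(0.3721), np.float64(0.0197)), ('v3', np.float64(0.3675), np.float64(0.3693), np.float64(0.0017)), ('v4', np.float64(0.3578), np.float64(0.3701), np.float64(0.0123))]
0 0.19 [('v1', np.float64(0.2855), np.float64(0.3052), np.float64(0.0197)), ('v2', np.float64(0.328), np.float64(0.3486), np.float64(0.0206)), ('v3', np.float64(0.3434), np.float64(0.3452), np.float64(0.0018)), ('v4', np.float64(0.3386), np.float64(0.3512), np.float64(0.0126))]
0 0.1919 [('v1', np.float64(0.3442), np.float64(0.3576), np.float64(0.0134)), ('v2', np.float64(0.342), np.float64(0.3616), np.float64(0.0197)), ('v3', np.float64(0.357), np.float64(0.3588), np.float64(0.0017)), ('v4', np.float64(0.3474), np.float64(0.3596), np.float64(0.0123))]
```

With one blade radius all four views put the pointer at 0.370 ± 0.002. The plate sagged about 0.01 in the last tilt, where the arm itself reads 2.7 mm off target. So I go back to tilt -0.12 at 0.371, where the blades were flush, and verify numerically against that picture.

```bash
cat > chk.py <<'E'
from h import *
p=np.load("fix.npy"); hz=F(p,LOC["flap_hinge"])
def sub(im,ref,x,y,w,hh):
    t=ref[y:y+hh,x:x+w]; s=im[y-8:y+hh+8,x-8:x+w+8]; m=cv2.matchTemplate(s,t,cv2.TM_CCOEFF_NORMED); _,v,_,(a,b)=cv2.minMaxLoc(m)
    q_=lambda c:0.5*(c[0]-c[2])/(c[0]-2*c[1]+c[2])
    return round(a-8+q_(m[b,a-1:a+2]),2),round(b-8+q_(m[b-1:b+2,a]),2),round(v,3)
def check(name):
    snap("wrist",name); im,ref=cv2.imread(f"pics/{name}.png",0),cv2.imread("pics/o0_wrist.png",0)
    # marker blade (crop 105..265,80..215), flap blade (95..260,220..440), origin (283,9)
    print("marker shift",sub(im,ref,302,24,38,30),"flap shift",sub(im,ref,300,54,40,48),"f",np.round(telemetry.current_wrist_force(),1),"open",round(telemetry.current_opening(),4))
E
python3 - <<'E'
from chk import *
for t in(-.25,-.12): r.move_l(tcp2(p,.371,t),q(p[2],t),vel=.02)
r.hold(.3); check("p0"); print("ee err mm",np.round((np.array(telemetry.current_ee_pos())-tcp2(p,.371,-.12))*1000,2),telemetry.current_t())
E
```

```text
marker shift (np.float32(1.98), np.float32(0.72), 0.946) flap shift (np.float32(-0.2), np.float32(0.93), 0.987) f [-1.8 -4.3 -3.5] open 0.0113
ee err mm [-2.02  0.08 -0.52] 42.0417
```

Relative to that flush picture, the plate's blade now lags about 2.2 px (about 0.01 rad), because the bar crept in the pads while tilting. Grip firmer, raise, recheck.

Run:
```python
from chk import *
gripper_to(.005,60); r.hold(.2); check("p1")
for th in(.376,.3815):
    r.move_l(tcp2(p,th,-.12),q(p[2],-.12),vel=.02); r.hold(.3); check(f"p{th}")
print("ee err mm",np.round((np.array(telemetry.current_ee_pos())-tcp2(p,th,-.12))*1000,2),telemetry.current_t())
```

```text
marker shift (np.float32(1.87), np.float32(0.71), 0.938) flap shift (np.float32(-0.26), np.float32(0.92), 0.985) f [-1.7 -4.  -3.4] open 0.0104
marker shift (np.float32(0.64), np.float32(0.99), 0.936) flap shift (np.float32(-0.6), np.float32(1.04), 0.981) f [-1.9 -4.7 -2.9] open 0.0099
marker shift (np.float32(-0.74), np.float32(1.34), 0.932) flap shift (np.float32(-0.83), np.float32(1.03), 0.991) f [-1.6 -4.8 -2.9] open 0.0101
ee err mm [-2.02  0.04 -0.48] 43.7083
```

Run:
```python
from chk import *
r.move_l(tcp2(p,.3825,-.12),q(p[2],-.12),vel=.02); r.hold(1.0); check("z1")
ang=lambda a: float(np.arctan2(a[2]-.04,(hz-a)[0]*np.cos(p[2])+(hz-a)[1]*np.sin(p[2])))
for c in("wrist","scene"):
    M=[]
    for i in range(6):
        snap(c); a,b=[[x for x,s in marks(m,c) if abs(x[1]-.14)<.02] for m in("marker_index","flap_index")]
        if a and b: M.append((ang(a[0]),ang(b[0])))
    print(c,len(M),np.mean(M,0).round(4),np.std(M,0).round(3))
k=vision.get_calibration("wrist")
snap("wrist"); print([(n,np.round(a,3),round(s,2)) for n in("big_collar","small_collar") for a,s in marks(n,"wrist")[:1]])
Z=R.from_euler('z',p[2])*R.from_euler('y',.371)
print("expect",(hz+Z.apply([-.085,.036,.004])).round(3),(hz+Z.apply([-.085,-.052,.004])).round(3))
# pixel edges now: marker/flap outer-end step positions near rows
g=cv2.cvtColor(cv2.imread("pics/z1.png"),cv2.COLOR_BGR2GRAY).astype(float); g0=cv2.cvtColor(cv2.imread("pics/o0_wrist.png"),cv2.COLOR_BGR2GRAY).astype(float)
for nm,G in(("ref",g0),("now",g)):
    e=lambda v:300+int(np.argmin(np.diff(cv2.GaussianBlur(G,(3,1),0)[v,300:312])))
    print(nm,"marker",np.mean([e(v) for v in range(32,48)]),"flap",np.mean([e(v) for v in range(58,90)]))
print(telemetry.current_t(),np.abs(telemetry.current_dq()).max())
```

```text
marker shift (np.float32(-0.91), np.float32(1.42), 0.939) flap shift (np.float32(-0.86), np.float32(1.03), 0.993) f [-2.3 -5.2 -3.8] open 0.0104
wrist 6 [0.3459 0.3668] [0.009 0.003]
scene 6 [0.3699 0.3793] [0.006 0.006]
[('big_collar', array([0.618, 0.086, 0.075]), 0.9), ('small_collar', array([0.636, 0.001, 0.074]), 0.76)]
expect [0.616 0.084 0.075] [ 0.634 -0.003  0.075]
ref marker 304.75 flap 302.84375
now marker 304.0 flap 302.15625
46.9583 0.0027056020646329493
```

The final measurements disagree. The blade edges are flush to about 0.002 rad, while the networks on average put the plate about 0.014 rad high. I trust the edges more, so I'll lower by only about 0.004 rad to stay well within half a degree or so of both, confirm it holds steady, and hand in.

Run:
```python
from chk import *
r.move_l(tcp2(p,.3785,-.12),q(p[2],-.12),vel=.02); r.hold(.5); check("z2"); r.hold(1.0); check("z3")
print(telemetry.current_t(),np.abs(telemetry.current_dq()).max())
r.sign_off()
```

```text
marker shift (np.float32(0.08), np.float32(1.13), 0.967) flap shift (np.float32(-0.67), np.float32(1.05), 0.986) f [-2.7 -4.6 -4.7] open 0.0108
marker shift (np.float32(0.09), np.float32(1.13), 0.966) flap shift (np.float32(-0.68), np.float32(1.04), 0.986) f [-2.9 -4.9 -4.2] open 0.0105
48.8083 0.0018629411652362033
the job is handed in; nothing more can be done
```

Both steel collars are on their pins, flat on the plate. The table is lifted to the pointer, and the arm is still holding the handle at 60 N grip. I handed the job in at 48.8 s.

- **Collars:** each went down with almost no contact force while the plate was flat. Pictures showed both fully seated, and after lifting both were still where they should be, within about 4 mm. I left the blue and turquoise look-alikes alone.
- **Hold:** the last check showed no drift over 1 s, and the wrist force was under 8 N.
- **Angle:** my two measurements disagreed. Blade edges seen in four close wrist-camera views put the pointer at about 0.370 rad. By that measure the plate is about 0.005 rad (0.3°) low. The trained networks put the pointer about 0.014 rad lower relative to the plate's blade, which would leave the plate roughly 0.01 rad (0.5°) high. I trusted the edges more and stopped slightly towards the networks' value.
- **Slip:** while I tilted the gripper for those views, the bar crept in the pads and the plate sagged about 0.01 rad. I gripped harder, raised it again and rechecked.
- **Not checked:** I took no final picture of the whole bench. No contact with the pointer or the other things showed in the force readings.

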